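# Open the stall's stock box and lay a brooch out

### The arm

A 6-joint arm with a two-finger parallel gripper is mounted at the origin on the work surface; the furniture and walls round the work are solid. World frame = base frame: x ahead of the robot, y to its left, z up, the work surface at z = 0. Lengths are in mm, angles in degrees, forces in N, time in s.
With the tool pointing down it reaches from about 350 to 850 mm from the base axis. Payload 8.1 kg.
Tool frame: the origin (TCP) lies midway between the tips of the shut fingers; the grasp point (between the pads) lies 19 mm behind it; z points along the fingers, y is the line along which they close (so a half turn about z gives the same grasp; the last joint's range is limited). The gripper opens to 85 mm and grips with 20 to 120 N. Pads are 22 mm wide; open, the fingers measure 114 mm over their backs; the gripper's body (76 mm by 85 mm) begins 54 mm behind the grasp point. The pads swing forward as they close: fully open they stand 13 mm farther back than shut.
Start: joints at [61.455, 7.471, 85.268, -0, 87.261, -4.893], TCP at [240.685, 549.614, 231.292] pointing down, gripper open.
Joint ranges: [-169.43, 169.43], [-51.17, 129.36], [1.28, 143.12], [-76.62, 256.62], [0, 156.53], [-152.29, 152.29]. Speed limits (degrees/s): [136.94, 136.94, 159.86, 180, 180, 180].

### API

Orientations are given as [roll, pitch, yaw] about the fixed x, y, z axes, in that order (R = Rz(yaw) Ry(pitch) Rx(roll)).
In Python, from bench import sensors, optics, r gives the robot as it stands.
- The arm moves only by the tool apply_moves, never from a script. Its argument "targets" is a list of rows, each a list of 7 numbers: the shift along the tool's x, y, z in mm, then the turn, a rotation vector about the tool's x, y, z in rad, then the closure, from 0 (fully open) to 1 (shut). In form: [[x, y, z, wx, wy, wz, claw], ...]. A call has 1 to 20 rows; each row shifts and turns the commanded pose from where the row before left it, along the tool's axes as they then stand; what a row does not reach is not made up. A row lasts 1/8 s, in which the tool goes at most 62.5 mm and 10.7 degrees, less where a joint would pass 70% of its speed; a pose out of reach is approached as far as the arm can. A call is refused whole if a number of a shift passes 62.5 or a number of a turn 0.188, either way. A call with a gripper value outside its range is refused whole. The fingers move at their own pace and stop on an object; "force" is the grip in N (left out, the last holds). Time passes only in rows, so rows that do not move let the fingers close. It gives the time, the measured TCP pose, the force, the opening and the grip force at its end, in the units of the state.
- sensors.sense(): the state, without advancing time (a new reading comes with each control period).
- optics.snapshot(name): name is "side" or "top" or "wrist"; returns the picture (384x512x3 uint8, red, green, blue); there is no depth.
- optics.get_calibration(name): a dict with "camera_matrix" (3x3 intrinsics, pixels), "pose" (4x4, takes a point from camera to world coordinates). Camera axes: x right, y down, z forward; pixel columns grow to the right and rows downward; lengths in mm; the calibration is good to about 2 mm. A picture is of the moment at which its call begins: read the wrist's pose just before it. get_calibration takes no time and is no camera call; for the wrist camera it gives the pose at the moment of the call.
- r.hand_in(): hands the job in; it is judged then, once.
The state is a dict: "time": time; "joint_pos": joint angles; "qd": joint speeds; "joint_efforts": joint torques, N m; "tool_pos": TCP position; "tcp_rot": TCP orientation; "ft_force": force on the tool from outside, world axes, zero at the start; "wrist_torque": the same for the moment, N m; "finger_gap": finger opening in mm; "grip_force": force on a finger pad.
Only numpy, scipy, OpenCV 4.12 (cv2) and the standard library are available. Lean on these libraries where they do the work, as an engineer would, in place of code of your own. Each camera call takes 0.05 s, during which the arm holds its last target. There are 200 camera calls.

### The job

A customer wants to see the round brooch that is kept in the wooden stock box. Tip the box's loose lid up by its front lip until it leans on the back board and let it stand there, then take it by its upper edge, lift it off and stand it leaning against the cash box. Lay the round brooch flat in the wooden tray; leave the long brooch in the box and do not disturb the things standing around.

Things in the scene. Friction and masses are not known exactly. Their poses are not given: they have to be found in the camera images.
- stock_box: Low wooden box on a recessed plinth, fixed, closed by the lid. Origin: on the table under it; x from its front (lip side; it faces the robot's right) to its back, y to its left, z up. Walls x -68..62, y -66..66, flat rim at z = 60 mm. Inside x -62..46, y -59..59, padded floor at z = 24 mm; a 4 mm divider along x at y = 0, top at z = 44 mm, parts it into two halves, one brooch in each
- lid: Loose wooden lid: board 9 mm thick, 132 mm wide (y), 141 mm long (x -88..53), 0.13 kg, too wide to span. Origin: at the board's underside; closed, it lies 60 mm above the box's origin and the axes agree. Under the board a 6 mm panel (x -59..43, y -57..57) drops inside the rim. The rounded rear edge butts on the back board and rolls there; leaning there the lid has turned 100 degrees, x down
- lid_lip (a point): Middle of the lid's front lip edge, at half thickness (lid frame x = -88, y = 0, z = 4.5 mm). The lip overhangs the box's front wall by 20 mm over the full width; below it is free down to the table
- lid_rear (a point): Middle of the lid's rear edge, at half thickness (lid frame x = +53, y = 0, z = 4.5 mm)
- lid_middle (a point): Middle of the lid's board (lid frame x = -17.5, y = 0, z = 4.5 mm)
- lid_seat (a point): Point of the stock box where the rounded rear edge of the lid has its centre when closed (box frame x = 48.5, y = 0, z = 64.5 mm)
- round_brooch: Round wooden brooch with a dark middle, a flat disc 36 mm across and 12 mm high; lies in one half of the stock box. Origin: centre of its underside, z up
- long_brooch: Long carved wooden brooch, 24 x 54 x 12 mm, lies in the other half of the stock box. Origin: centre of its underside
- cash_box: Green steel cash box, fixed, closed, left or right of the stock box. Origin: on the table under it; x from its front (key) to its back. Body 82 mm high, bail handle on top up to 102 mm; flat side faces at y = -102 and +102 mm, each from x = -67 to 87 mm; from the front face (x = -67) a key sticks out 20 mm
- tray: Loose shallow wooden tray, 85 mm (x) by 190 mm (y), 21 mm high, on the other side of the stock box from the cash box. Origin: centre of its underside; inner floor at z = 5 mm, inner area x -38 to +38, y -90 to +90 mm
- black_figure: Bystander: black carved figure group, 45 x 65 x 130 mm, behind the box on the left. Origin: centre of its underside
- mortar: Bystander: small wooden mortar with pestle, 62 x 68 x 126 mm, behind the box on the right. Origin: centre of its underside
- dark_bracelet: Bystander: dark bead bracelet, 67 mm across, 12 mm high, flat on the table between the robot and the stock box
- pale_bracelet: Bystander: pale bead bracelet, 70 mm across, 14 mm high, flat on the table in front, to the left
- back_board (a point): Top middle of the face of the stock box's back board that the lid leans on: 132 mm wide, 8 mm thick, rising 70 mm from the rear of the rim (box x = 54, z = 60 mm), leaning 10 degrees backwards
Mind the look-alikes: they are no part of the job. Of the things that look like the lid, the larger one is meant.

How it is judged (in metres and radians):
On the way, in this order (a step that is already met when the one before it is completed fails the run):
1. the lid is tipped up, leans on the back board of the stock box with its rear edge on its seat, and is let go (angle between lid's own z axis and vertical between 1.5 and 2 rad and distance between lid_rear and lid_seat below 0.025 m and contact force between lid and the arm below 0.05 N and contact force between lid and the fingers below 0.05 N and linear speed of lid below 0.03 m/s), for 0.2 s.
2. the lid stands on the table, leaning against the cash box, let go (contact force between lid and cash_box above 0.02 N and height (world z) of lid_middle between 0.045 and 0.08 m and contact force between lid and the fingers below 0.05 N and linear speed of lid below 0.03 m/s), for 0.2 s.
At the end, for the whole second after the job is handed in: The lid stands still on the table, leaning against the cash box (its middle 45 to 80 mm up); the round brooch lies flat (within 0.2 rad, either face up) and still on the floor of the tray, the tray on the table; the long brooch is still in the stock box (contact force between lid and cash_box above 0.02 N and height (world z) of lid_middle between 0.045 and 0.08 m and linear speed of lid below 0.03 m/s and x of round_brooch in the frame of tray between -0.038 and 0.038 m and y of round_brooch in the frame of tray between -0.09 and 0.09 m and z of round_brooch in the frame of tray below 0.021 m and height (world z) of tray below 0.01 m and (angle between round_brooch's own z axis and vertical below 0.2 rad or angle between round_brooch's own z axis and vertical above 2.94 rad) and linear speed of round_brooch below 0.02 m/s and x of long_brooch in the frame of stock_box between -0.065 and 0.05 m and y of long_brooch in the frame of stock_box between -0.06 and 0.06 m and z of long_brooch in the frame of stock_box below 0.06 m); the robot touches nothing.
It fails at once if the black figure or the mortar is moved by more than 30 mm or tipped (distance of any of black_figure, mortar from where it was at the start of the episode above 0.03 m or angle between any of black_figure, mortar's own z axis and vertical above 0.4 rad).
It fails at once if a bracelet is moved by more than 30 mm (distance of any of dark_bracelet, pale_bracelet from where it was at the start of the episode above 0.03 m).
It also fails if it takes over 67 s, if anything falls off the work surface, if the arm or the gripper's body presses on something with over 40 N, if the wrist force passes 120 N, or if a joint passes its speed limit or range.

## Working session

There is one attempt and no reset: what is moved stays moved. The work goes in short steps, Python scripts to look and compute and a tool call to move; the robot and the scene stay as the last step left them, time stands still between calls to the robot, and variables do not carry over. Pictures are saved under pics/ and viewed, at most 10 in all, crops included, and the job is handed in when it is done.

Besides the shell and the picture viewer there is one more tool, called after "Request:" as a command line: name --pt "numbers of a row" for each row, then --argument value for the rest. apply_moves: Moves the arm, as the interface text tells. Its arguments: {"type":"object","properties":{"targets":{"type":"array"},"force":{"type":"number"}},"required":["targets"]}

```bash
mkdir -p pics; python3 - <<'E'
from bench import sensors, optics, r
import cv2, numpy as np
for n in("top","side"):
    im=optics.snapshot(n); cv2.imwrite(f"pics/{n}0.png",cv2.resize(im[:,:,::-1],(800,600),interpolation=cv2.INTER_CUBIC)); np.save(f"pics/{n}0.npy",im)
    c=optics.get_calibration(n); print(n,c)
s=sensors.sense();print(s)
E
```

```text
top {'camera_matrix': array([[421.5094144 ,   0.        , 255.02315307],
       [  0.        , 421.5094144 , 198.34137656],
       [  0.        ,   0.        ,   1.        ]]), 'pose': array([[-3.23017248e-03, -9.94757709e-01,  1.02208935e-01,
         2.97258956e+02],
       [-9.99907862e-01,  1.86537683e-03, -1.34457606e-02,
         1.28503755e+01],
       [ 1.31846158e-02, -1.02242950e-01, -9.94672079e-01,
         1.40936292e+03],
       [ 0.00000000e+00,  0.00000000e+00,  0.00000000e+00,
         1.00000000e+00]])}
side {'camera_matrix': array([[362.79982162,   0.        , 256.70800914],
       [  0.        , 362.79982162, 190.27398955],
       [  0.        ,   0.        ,   1.        ]]), 'pose': array([[ 9.48892007e-01, -1.78138204e-01,  2.60520131e-01,
         1.45455742e+02],
       [-3.15592916e-01, -5.41469377e-01,  7.79238106e-01,
        -8.73016822e+02],
       [ 2.25159673e-03, -8.21631118e-01, -5.70015119e-01,
         7.43788220e+02],
       [ 0.00000000e+00,  0.00000000e+00,  0.00000000e+00,
         1.00000000e+00]])}
{'time': 0.1, 'joint_pos': array([ 6.14573673e+01,  7.51248945e+00,  8.53221618e+01,  9.28554662e-04,
        8.72611250e+01, -4.89199611e+00]), 'qd': array([-0.02904471, -0.1750016 , -0.02909288, -0.04805644,  0.05970746,
        0.03105886]), 'joint_efforts': array([ 1.07211636e-03, -5.70953107e+01, -5.01938045e+01, -1.60932800e-04,
        8.29230848e-03, -1.67030720e-05]), 'tool_pos': array([240.42631733, 549.19288456, 230.33992776]), 'tcp_rot': array([-1.79904652e+02, -9.09162007e-03,  1.56349311e+02]), 'ft_force': array([ 0.60731382, -0.0479639 ,  0.38169289]), 'wrist_torque': array([-0.02299398,  0.01083606, -0.00489015]), 'grip_force': 0.0, 'finger_gap': 85.38902558844694}
```

View pics/top0.png

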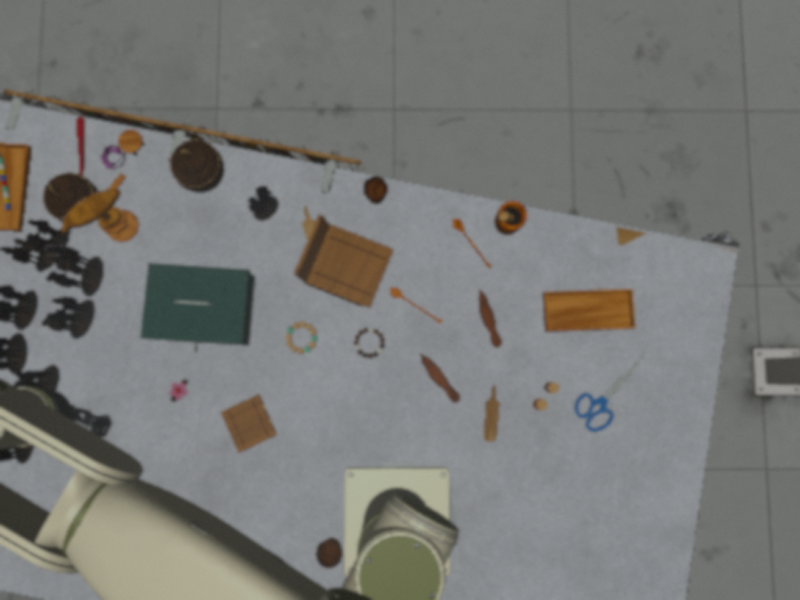

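View pics/side0.png

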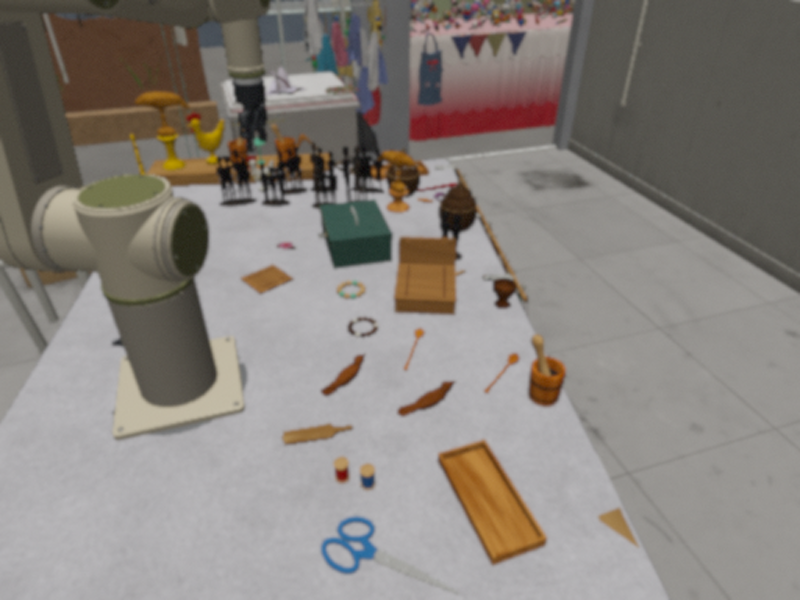

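Top view (800×600): stock box with lid around (345,262), back board on its left side, lip on the right at (392,250)–(370,306). Cash box at (200,304) with its key at the bottom, tray at (588,310), black figure at (263,203), mortar at (510,218), bracelets at (301,337) and (369,342). The small lid look-alike is at (248,422).

```bash
cat > h.py <<'E'
from bench import sensors, optics, r
import cv2, numpy as np
from scipy.spatial.transform import Rotation as Ro
from scipy.optimize import least_squares
def proj(c,P):
    P=np.atleast_2d(P); T=np.linalg.inv(c["pose"]); q=(T[:3,:3]@P.T).T+T[:3,3]; q=q@c["camera_matrix"].T; return q[:,:2]/q[:,2:]
def atz(c,uv,z):
    uv=np.atleast_2d(uv); d=np.c_[uv,np.ones(len(uv))]@np.linalg.inv(c["camera_matrix"]).T@c["pose"][:3,:3].T
    o=c["pose"][:3,3]; return o+d*((z-o[2])/d[:,2])[:,None]
def place(p,L):  # p=x,y,yaw(rad)
    c,s=np.cos(p[2]),np.sin(p[2]); L=np.atleast_2d(L); return np.c_[p[0]+c*L[:,0]-s*L[:,1],p[1]+s*L[:,0]+c*L[:,1],L[:,2]]
def fit(c,L,uv,p0):
    f=least_squares(lambda p:(proj(c,place(p,L))-uv).ravel(),p0); return f.x,np.abs(f.fun).max()
def tcp():
    s=sensors.sense(); return s,np.array(s["tool_pos"]),Ro.from_euler("xyz",s["tcp_rot"],degrees=True)
E
python3 - <<'E'
from h import *
im=np.load("pics/top0.npy")[:,:,::-1]
def crop(x0,x1,y0,y1,k):
    a=cv2.resize(im[y0:y1,x0:x1],None,fx=k,fy=k,interpolation=cv2.INTER_CUBIC).copy()
    for x in range(-(-x0//10)*10,x1,10):
        cv2.line(a,((x-x0)*k,0),((x-x0)*k,4 if x%50 else 14),(0,0,255),1); cv2.putText(a,str(x),((x-x0)*k+1,22),0,.35,(0,0,255))
    for y in range(-(-y0//10)*10,y1,10):
        cv2.line(a,(0,(y-y0)*k),(8,(y-y0)*k),(0,0,255),1); cv2.putText(a,str(y),(10,(y-y0)*k+4),0,.35,(0,0,255))
    return a
cv2.imwrite("pics/c1.png",crop(85,260,120,230,4))
hsv=cv2.cvtColor(im,cv2.COLOR_BGR2HSV)
m=(hsv[...,1]>110).astype(np.uint8); m[:,:335]=0;m[:170]=0;m[225:]=0
ct=max(cv2.findContours(m,0,2)[0],key=cv2.contourArea); print(cv2.minAreaRect(ct),cv2.boxPoints(cv2.minAreaRect(ct)))
c=optics.get_calibration("top")
print(atz(c,cv2.boxPoints(cv2.minAreaRect(ct)),21).round(0))
g=((hsv[...,0]>70)&(hsv[...,0]<100)&(hsv[...,1]>70)&(hsv[...,2]<110)).astype(np.uint8); g[:,:80]=0
ct=max(cv2.findContours(g,0,2)[0],key=cv2.contourArea); print(cv2.boxPoints(cv2.minAreaRect(ct)))
E
```

```text
((376.46533203125, 198.1680908203125), (24.187345504760742, 56.28449249267578), 87.61405944824219) [[347.844   187.25647]
 [404.0797  184.91333]
 [405.08667 209.07971]
 [348.85095 211.42285]]
[[ 476. -315.   21.]
 [ 484. -504.   21.]
 [ 403. -504.   21.]
 [ 396. -316.   21.]]
[[123. 197.]
 [131. 197.]
 [131. 206.]
 [123. 206.]]
```

View pics/c1.png

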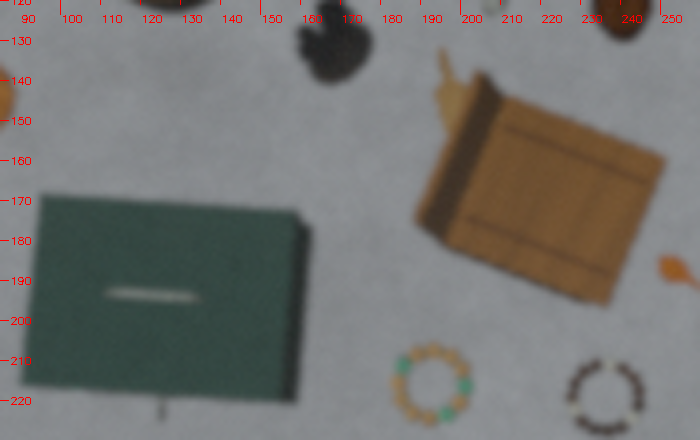

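Crop: lid lip corners at px (251.5,159.3) and (237,196.3), rear corners at (210,143.8) and (196.8,180.8). Cash-box top corners are at (95,168.8), (159.5,173), (156.3,220.5) and (90.5,216.3).

```bash
python3 - <<'E'
from h import *
c=optics.get_calibration("top")
L=[[-88,-66,69],[-88,66,69],[53,-66,69],[53,66,69]]
uv=np.array([[251.5,159.25],[237,196.25],[210,143.75],[196.75,180.75]])
b,e=fit(c,L,uv,[530,80,1.2]); print("box",b[:2],np.degrees(b[2]),e)
L=[[-67,-102,82],[87,-102,82],[87,102,82],[-67,102,82]]
uv=np.array([[156.25,220.5],[159.5,173],[95,168.75],[90.5,216.25]])
k,e=fit(c,L,uv,[480,300,0]); print("cash",k[:2],np.degrees(k[2]),e)
L=[[42.5,95,21],[42.5,-95,21],[-42.5,-95,21],[-42.5,95,21]]
uv=np.array([[347.8,187.3],[404.1,184.9],[405.1,209.1],[348.9,211.4]])
t,e=fit(c,L,uv,[440,-410,0]); print("tray",t[:2],np.degrees(t[2]),e)
np.savez("poses.npz",b=b,k=k,t=t)
print("lip",place(b,[[-88,0,64.5],[-88,66,64.5],[-88,-66,64.5],[72,0,199],[75,66,130],[75,-66,130]]).round(0))
print("cash face",place(k,[[-67,-102,82],[10,-102,82],[87,-102,82]]).round(0))
print("brac",atz(c,[[193,216],[236,219]],10).round(0),"figure",atz(c,[[168,131]],60).round(0))
E
```

```text
box [533.30855627 111.1599964 ] 69.4065664318838 0.8404215292820254
cash [436.69694806 404.79042872] -3.5378239410253833 0.6554294388160997
tray [ 439.87533198 -409.79665014] 2.0153041033861716 0.8043269088927048
lip [[502.  29.  64.]
 [441.  52.  64.]
 [564.   6.  64.]
 [559. 179. 199.]
 [498. 205. 130.]
 [621. 158. 130.]]
cash face [[364. 307.  82.]
 [440. 302.  82.]
 [517. 298.  82.]]
brac [[383. 200.  10.]
 [372.  57.  10.]] figure [[657. 278.  60.]]
```

Request:
apply_moves --pt "-32.2 -29.3 -1.4 0 0 0 0.53" --pt "-32.2 -29.3 -1.4 0 0 0 0.53" --pt "-32.2 -29.3 -1.4 0 0 0 0.53" --pt "-32.2 -29.3 -1.4 0 0 0 0.53" --pt "-32.2 -29.3 -1.4 0 0 0 0.53" --pt "-32.2 -29.3 -1.4 0 0 0 0.53" --pt "-32.2 -29.3 -1.4 0 0 0 0.53" --pt "-32.2 -29.3 -1.4 0 0 0 0.53" --pt "-32.2 -29.3 -1.4 0 0 0 0.53" --pt "-32.2 -29.3 -1.4 0 0 0 0.53" --pt "-32.2 -29.3 -1.4 0 0 0 0.53" --pt "-32.2 -29.3 -1.4 0 0 0 0.53" --pt "-32.2 -29.3 -1.4 0 0 0 0.53" --pt "-32.2 -29.3 -1.4 0 0 -0.053 0.53" --pt "0 0 0 -0.1745 0 0 0.53" --pt "0 0 0 -0.1745 0 0 0.53" --pt "0 0 0 -0.1745 0 0 0.53" --pt "0 0 0 -0.1745 0 0 0.53" --pt "0 0 0 -0.1745 0 0 0.53" --pt "0 0 0 -0.1745 0 0 0.53" --force 25

```text
time: 2.6
tool_pos: [489.2, -7.9, 251.5]
tcp_rot: [119.7, 0.1, 159.3]
ft_force: [-0.5, 0.1, -0.4]
finger_gap: 40.4
grip_force: 0.0
```

```bash
python3 - <<'E'
from h import *
P=np.load("poses.npz"); b=P["b"]
c=optics.get_calibration("wrist"); im=optics.snapshot("wrist")
s=sensors.sense(); print(s["joint_pos"].round(1),s["tool_pos"].round(1),s["tcp_rot"].round(1),c["pose"].round(2))
a=im[:,:,::-1].copy()
L=np.array([[-88,-66,69],[-88,66,69],[53,66,69],[53,-66,69],[-88,-66,60],[-88,66,60],[-68,-66,40],[-68,66,40]])
a=cv2.resize(a,(800,600)); 
for p in proj(c,place(b,L)): cv2.circle(a,tuple(int(v) for v in p*800/512),4,(255,0,255),1)
cv2.imwrite("pics/w1.png",a)
E
```

```text
[ -45.2   -1.6  113.3   53.6   99.1 -120.8] [487.5  -7.2 247.9] [119.1  -0.3 159.2] [[ 1.7000e-01  8.1000e-01  5.6000e-01  3.7814e+02]
 [ 4.6000e-01 -5.7000e-01  6.8000e-01 -9.8590e+01]
 [ 8.7000e-01  1.4000e-01 -4.8000e-01  3.2228e+02]
 [ 0.0000e+00  0.0000e+00  0.0000e+00  1.0000e+00]]
```

View pics/w1.png

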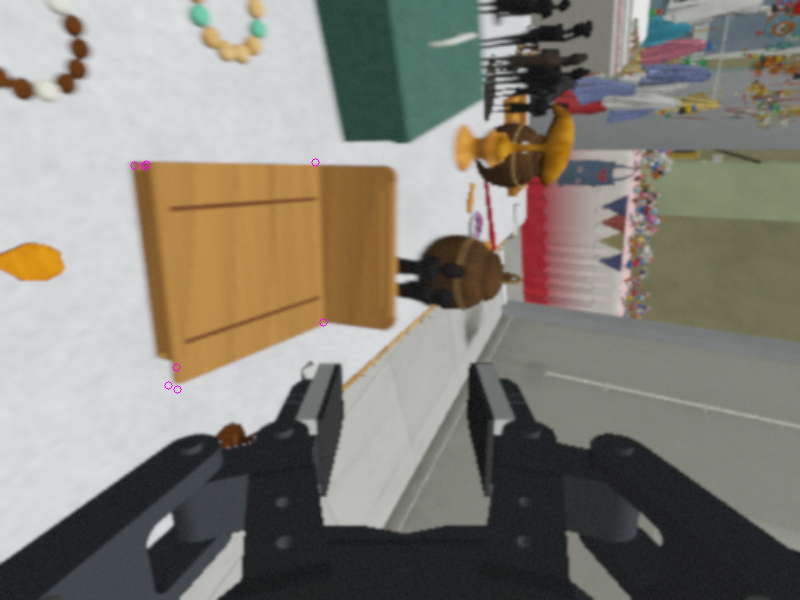

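The wrist view confirms the box: its lip corners at (150,164) and (177,382) match the prediction to about 3 mm. Next I go down and bring the open jaws round the lip.

Request:
apply_moves --pt "0 -26 15 0 0 0 0.53" --pt "0 -26 15 0 0 0 0.53" --pt "0 -26 15 0 0 0 0.53" --pt "0 -26 15 0 0 0 0.53" --pt "0 -26 15 0 0 0 0.53" --pt "0 0 0 0 0 0 0.53" --pt "0 0 14 0 0 0 0.53" --pt "0 0 14 0 0 0 0.53" --pt "0 0 14 0 0 0 0.53" --pt "0 0 14 0 0 0 0.53" --pt "0 0 0 0 0 0 0.53"

```text
time: 4.03
tool_pos: [505.6, 39.8, 72.2]
tcp_rot: [120.0, -0.1, 159.5]
ft_force: [-1.4, 0.6, -0.6]
finger_gap: 40.0
grip_force: 0.0
```

```bash
cat > st.py <<'E'
from h import *
b=np.load("poses.npz")["b"]; s,p,R=tcp(); M=Ro.from_euler("z",b[2]).inv()
print("box",(M.apply(p-[b[0],b[1],0])).round(1),"z_t",M.apply(R.as_matrix()[:,2]).round(3),"x_t",M.apply(R.as_matrix()[:,0]).round(3)); print(s["time"],s["joint_pos"].round(0),s["ft_force"].round(1),s["finger_gap"],s["grip_force"])
E
python3 st.py
```

```text
box [-76.6   0.8  72.2] z_t [ 0.866  0.002 -0.5  ] x_t [-0.001  1.     0.001]
4.025 [ -39.   16.  117.   56.   82. -135.] [-1.4  0.6 -0.6] 40.036808481800705 0.0
```

Request:
apply_moves --pt "0 0 6 0 0 0 0.53" --pt "0 0 6 0 0 0 0.53" --pt "0 7.1 -1.9 0 0 0 0.53" --pt "0 7.1 -1.9 0 0 0 0.53" --pt "0 7.1 -1.9 0 0 0 0.53" --pt "0 7.1 -1.9 0 0 0 0.53" --pt "0 7.1 -1.9 0 0 0 0.53" --pt "0 7.1 -1.9 0 0 0 0.53" --pt "0 7.1 -1.9 0 0 0 0.53" --pt "0 7.1 -1.9 0 0 0 0.53" --pt "0 0 0 0 0 0 0.53"

```text
time: 5.4
tool_pos: [515.4, 62.3, 124.2]
tcp_rot: [120.0, 0.1, 159.4]
ft_force: [-0.4, -0.9, -1.0]
finger_gap: 40.0
grip_force: 0.4
```

```bash
python3 st.py; python3 - <<'E'
from h import *
im=optics.snapshot("side"); a=im[100:230,190:350,::-1]; a=cv2.resize(a,None,fx=2.5,fy=2.5,interpolation=cv2.INTER_CUBIC)
w=cv2.resize(optics.snapshot("wrist")[:,:,::-1],(400,300)); cv2.imwrite("pics/s2.png",np.hstack([a[:300],w]))
E
```

```text
box [-52.   -0.4 124.2] z_t [ 0.866 -0.001 -0.5  ] x_t [ 0.     1.    -0.001]
5.4 [ -36.    8.  118.   57.   84. -129.] [-0.4 -0.9 -1. ] 40.000310016567425 0.387992582127481
```

View pics/s2.png

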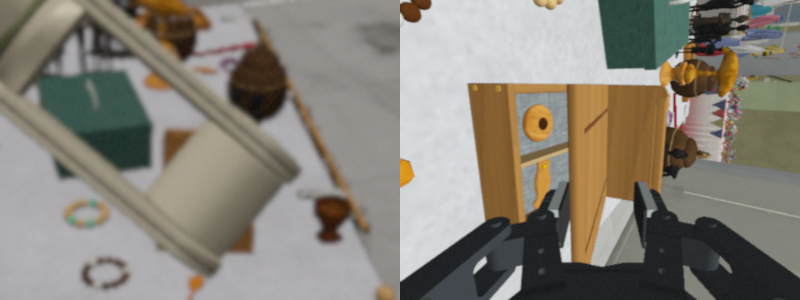

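The wrist view shows the lid riding on the lower finger. The round brooch is in the near (+y) half and the long one in the other. Now close on the lip.

Request:
apply_moves --pt "0 0 0 0 0 0 0.7" --pt "0 0 0 0 0 0 0.8" --pt "0 0 0 0 0 0 1" --pt "0 0 0 0 0 0 1" --pt "0 0 0 0 0 0 1" --force 20

```text
time: 6.12
tool_pos: [515.1, 62.3, 123.6]
tcp_rot: [120.0, -0.0, 159.4]
ft_force: [-1.1, -1.0, 1.1]
finger_gap: 8.4
grip_force: 24.2
```

```bash
python3 st.py
```

```text
box [-5.210e+01 -1.000e-01  1.236e+02] z_t [ 0.866 -0.    -0.5  ] x_t [0. 1. 0.]
6.125 [ -36.    8.  118.   57.   84. -129.] [-1.1 -1.   1.1] 8.428934119318857 24.201671741902828
```

Request:
apply_moves --pt "0 9.9 0.4 0.085 0 0 1" --pt "0 9.9 0.4 0.085 0 0 1" --pt "0 9.9 0.4 0.085 0 0 1" --pt "0 9.9 0.4 0.085 0 0 1" --pt "0 9.9 0.4 0.085 0 0 1" --pt "0 9.9 0.4 0.085 0 0 1" --pt "0 9.9 0.4 0.085 0 0 1" --pt "0 0 0 0 0 0 1"

```text
time: 7.12
tool_pos: [534.3, 110.0, 172.7]
tcp_rot: [154.1, 0.3, 159.5]
ft_force: [0.3, -7.7, 9.7]
finger_gap: 8.0
grip_force: 25.2
```

```bash
python3 st.py
```

```text
box [ -0.7  -1.4 172.7] z_t [ 0.437 -0.004 -0.899] x_t [-0.002  1.    -0.005]
7.125 [-11.  -8. 111.  27.  74. -87.] [ 0.3 -7.7  9.7] 8.042826466481376 25.228929072618484
```

Request:
apply_moves --pt "0 0 -2 0 0 0 1" --pt "0 10.1 0.3 0.085 0 0 1" --pt "0 10.1 0.3 0.085 0 0 1" --pt "0 10.1 0.3 0.085 0 0 1" --pt "0 10.1 0.3 0.085 0 0 1" --pt "0 0 0 0 0 0 1"

```text
time: 7.88
tool_pos: [546.3, 145.2, 183.7]
tcp_rot: [173.6, -0.0, 159.5]
ft_force: [2.3, -1.8, 5.1]
finger_gap: 8.2
grip_force: 24.3
```

```bash
python3 st.py
```

```text
box [ 36.4  -0.2 183.7] z_t [ 0.112  0.    -0.994] x_t [-0.002  1.     0.   ]
7.875 [  6.   0.  98.   6.  79. -65.] [ 2.3 -1.8  5.1] 8.229686912983308 24.265247471630573
```

Request:
apply_moves --pt "0 10.1 0.3 0.085 0 0 1" --pt "0 10.1 0.3 0.085 0 0 1" --pt "0 10.1 0.3 0.085 0 0 1" --pt "0 0 0 0 0 0 1"

```text
time: 8.38
tool_pos: [556.9, 172.9, 183.1]
tcp_rot: [-171.8, -0.1, 159.5]
ft_force: [2.6, -0.1, 5.5]
finger_gap: 8.0
grip_force: 24.3
```

```bash
python3 st.py
```

```text
box [ 66.1  -0.4 183.1] z_t [-0.142  0.001 -0.99 ] x_t [-0.002  1.     0.001]
8.375 [ 16.  12.  86.  -6.  87. -53.] [ 2.6 -0.1  5.5] 8.046750577093265 24.33970458805561
```

Request:
apply_moves --pt "0 0 0 0 0 0 0.85" --pt "0 0 0 0 0 0 0.72" --pt "0 0 0 0 0 0 0.68" --pt "0 0 0 0 0 0 0.68" --pt "0 0 0 0 0 0 0.68" --pt "0 0 -6 0 0 0 0.68" --pt "0 0 0 0 0 0 0.68" --pt "0 0 0 0 0 0 0.68" --pt "0 0 0 0 0 0 0.68"

```text
time: 9.5
tool_pos: [556.8, 173.4, 189.5]
tcp_rot: [-171.8, -0.0, 159.4]
ft_force: [-1.1, 0.4, 0.6]
finger_gap: 27.4
grip_force: 0.0
```

```bash
python3 st.py; python3 - <<'E'
from h import *
im=optics.snapshot("top"); a=im[110:230,150:270,::-1]; a=cv2.resize(a,(400,400),interpolation=cv2.INTER_CUBIC)
w=cv2.resize(optics.snapshot("wrist")[:,:,::-1],(400,300)); w=cv2.copyMakeBorder(w,0,100,0,0,0); cv2.imwrite("pics/s3.png",np.hstack([a,w]))
E
```

```text
box [ 6.660e+01 -1.000e-01  1.895e+02] z_t [-0.143  0.    -0.99 ] x_t [0. 1. 0.]
9.5 [ 16.  11.  86.  -7.  88. -53.] [-1.1  0.4  0.6] 27.428824113843643 0.0
```

View pics/s3.png

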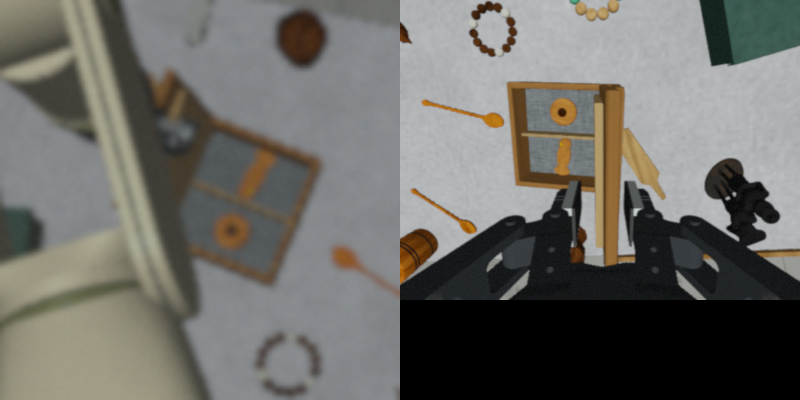

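Lid is leaning and free. Now regrip it deeper and lift it straight up.

Request:
apply_moves --pt "0 0 5 0.02 0 0 0.68" --pt "0 0 5 0 0 0 0.68" --pt "0 0 0 0 0 0 0.8" --pt "0 0 0 0 0 0 1" --pt "0 0 0 0 0 0 1" --pt "0 0 0 0 0 0 1" --pt "0 0 0 0 0 0 1" --pt "0 -0.5 -5 0 0 0 1" --pt "0 -1.4 -9 0 0 0 1" --pt "0 -1.4 -9 0 0 0 1" --pt "0 -1.8 -12 0 0 0 1" --pt "0 -1.8 -12 0 0 0 1" --pt "0 -1.8 -12 0 0 0 1" --pt "0 -1.8 -12 0 0 0 1" --pt "0 -1.8 -12 0 0 0 1" --pt "0 -1.8 -12 0 0 0 1" --pt "0 0 0 0 0 0 1" --force 40

```text
time: 11.72
tool_pos: [557.5, 173.6, 277.3]
tcp_rot: [-170.7, 0.1, 159.4]
ft_force: [0.3, 0.6, -0.6]
finger_gap: 8.0
grip_force: 42.8
```

```bash
python3 st.py; cat > goal.py <<'E'
from h import *
import sys
k=np.load("poses.npz")["k"]; phi=np.radians(18); D=float(sys.argv[1]); dd=float(sys.argv[2]); dh=float(sys.argv[3])
h=4.5+(136.5-D)*np.cos(phi); d=(4.5+(82-h)*np.sin(phi))/np.cos(phi)
g=place(k,[[12,-102-d-dd,h+dh]])[0]
s,ph=np.sin(phi),np.cos(phi)
G=Ro.from_euler("z",k[2])*Ro.from_matrix(np.array([[-1,0,0],[0,ph,-s],[0,-s,-ph]]).T)
S,p,R=tcp(); print("goal",g.round(1),"now",p.round(1),"tool shift",R.inv().apply(g-p).round(1),"shift in goal axes",G.inv().apply(g-p).round(1),"rotvec",(R.inv()*G).as_rotvec().round(3))
E
python3 goal.py 20 15 60; python3 - <<'E'
from h import *
w=optics.snapshot("wrist")[:,:,::-1];a=optics.snapshot("top")[:,:,::-1]; cv2.imwrite("pics/s4.png",cv2.resize(np.hstack([a,w]),(800,300)))
E
```

```text
box [ 67.   -0.7 277.3] z_t [-0.161 -0.002 -0.987] x_t [ 0.     1.    -0.002]
11.725 [ 17.  10.  78.  -7.  97. -53.] [ 0.3  0.6 -0.6] 7.993654063789773 42.82681122422218
goal [441.8 293.3 175.3] now [557.5 173.6 277.3] tool shift [150.7  86.8  88.9] shift in goal axes [122.9 138.4  62.3] rotvec [ 0.151 -0.068 -0.29 ]
```

View pics/s4.png

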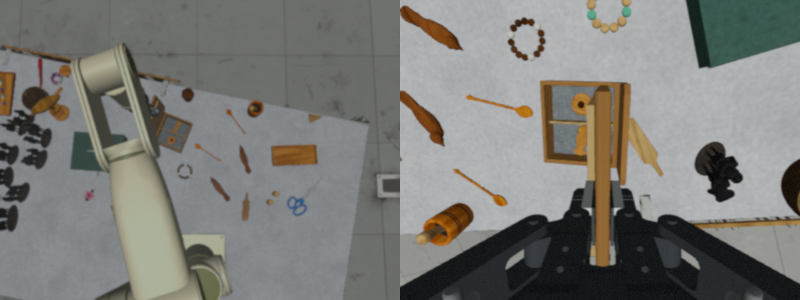

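Request:
apply_moves --pt "18.8 9 0 0 0 0 1" --pt "18.8 9 0 0 0 0 1" --pt "18.8 9 0 0 0 0 1" --pt "18.8 9 0 0 0 0 1" --pt "18.8 9 0 0 0 0 1" --pt "18.8 9 0 0 0 0 1" --pt "18.8 9 0 0 0 0 1" --pt "18.8 9 0 0 0 0 1" --pt "0 0 0 0.038 -0.017 -0.072 1" --pt "0 0 0 0.038 -0.017 -0.072 1" --pt "0 0 0 0.038 -0.017 -0.073 1" --pt "0 0 0 0.038 -0.017 -0.073 1" --pt "0 0 0 0 0 0 1"

```text
time: 13.45
tool_pos: [440.4, 293.8, 263.6]
tcp_rot: [-161.9, -0.2, 176.5]
ft_force: [-0.0, 0.6, -1.9]
finger_gap: 8.1
grip_force: 42.8
```

```bash
python3 goal.py 20 15 15; python3 - <<'E'
from h import *
w=optics.snapshot("wrist")[:,:,::-1];cv2.imwrite("pics/s5.png",w)
k=np.load("poses.npz")["k"];c=optics.get_calibration("wrist")
E
```

```text
goal [441.8 293.3 130.3] now [440.4 293.8 263.6] tool shift [ -1.9  41.1 126.8] shift in goal axes [ -1.4  40.9 126.8] rotvec [-0.002 -0.003  0.001]
```

View pics/s5.png

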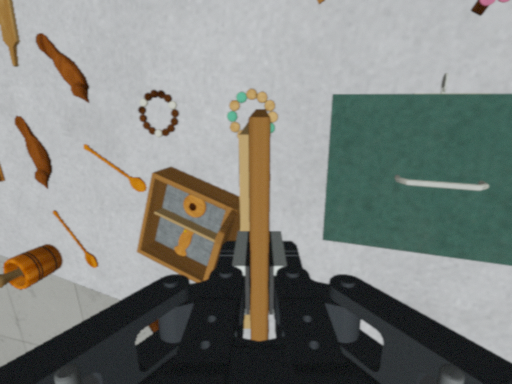

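The lid is held parallel to the cash box face (edge at x≈328). The handle and bracelet are clear, so I lower it.

Request:
apply_moves --pt "-0.2 5.1 15.9 0 0 0 1" --pt "-0.2 5.1 15.9 0 0 0 1" --pt "-0.2 5.1 15.9 0 0 0 1" --pt "-0.2 5.1 15.9 0 0 0 1" --pt "-0.2 5.1 15.9 0 0 0 1" --pt "-0.2 5.1 15.9 0 0 0 1" --pt "-0.2 5.1 15.9 0 0 0 1" --pt "-0.2 5.1 15.9 0 0 0 1" --pt "0 0 0 0 0 0 1"

```text
time: 14.62
tool_pos: [441.3, 291.3, 128.6]
tcp_rot: [-161.8, -0.3, 176.4]
ft_force: [-0.6, 1.0, -2.1]
finger_gap: 7.7
grip_force: 42.8
```

```bash
python3 goal.py 20 0 0; python3 goal.py 20 15 0;python3 st.py
```

```text
goal [442.8 308.3 115.3] now [441.3 291.3 128.6] tool shift [-0.4 20.4  7.3] shift in goal axes [-0.4 20.3  7.3] rotvec [-0.004 -0.005  0.001]
goal [441.8 293.3 115.3] now [441.3 291.3 128.6] tool shift [-0.4  6.1 11.9] shift in goal axes [-0.4  6.1 12. ] rotvec [-0.004 -0.005  0.001]
box [136.3 149.5 128.6] z_t [-0.3   -0.087 -0.95 ] x_t [-0.293  0.956  0.005]
14.625 [ 37.  13.  92. -14.  87. -47.] [-0.6  1.  -2.1] 7.725945127073108 42.7830395847559
```

Request:
apply_moves --pt "0 0.9 2.85 0 0 0 1" --pt "0 0.9 2.85 0 0 0 1" --pt "0 0.9 2.85 0 0 0 1" --pt "0 0 0 0 0 0 1"

```text
time: 15.12
tool_pos: [442.2, 291.9, 121.4]
tcp_rot: [-161.9, -0.2, 176.4]
ft_force: [1.1, -0.0, -1.9]
finger_gap: 7.6
grip_force: 42.8
```

Request:
apply_moves --pt "0 0.6 1.9 0 0 0 1" --pt "0 0 0 0 0 0 1"

```text
time: 15.38
tool_pos: [442.2, 291.9, 119.4]
tcp_rot: [-161.9, -0.2, 176.4]
ft_force: [0.1, 0.2, -1.8]
finger_gap: 7.7
grip_force: 42.8
```

Request:
apply_moves --pt "0 0.6 1.9 0 0 0 1" --pt "0 0 0 0 0 0 1"

```text
time: 15.62
tool_pos: [442.2, 291.8, 117.3]
tcp_rot: [-161.9, -0.2, 176.4]
ft_force: [0.5, 0.1, -1.5]
finger_gap: 8.0
grip_force: 42.8
```

Request:
apply_moves --pt "0 2.85 -0.93 0 0 0 1" --pt "0 2.85 -0.93 0 0 0 1" --pt "0 2.85 -0.93 0 0 0 1" --pt "0 2.85 -0.93 0 0 0 1" --pt "0 0 0 0 0 0 1"

```text
time: 16.25
tool_pos: [443.0, 304.1, 117.5]
tcp_rot: [-161.9, -0.2, 176.4]
ft_force: [0.3, 0.1, -1.9]
finger_gap: 8.1
grip_force: 42.8
```

Request:
apply_moves --pt "0 1.4 -0.45 0 0 0 1" --pt "0 1.4 -0.45 0 0 0 1" --pt "0 0 0 0 0 0 1"

```text
time: 16.62
tool_pos: [443.2, 306.9, 117.5]
tcp_rot: [-161.9, -0.2, 176.4]
ft_force: [0.3, 0.5, -1.3]
finger_gap: 8.1
grip_force: 42.8
```

Request:
apply_moves --pt "0 0.3 0.9 0 0 0 1" --pt "0 0.3 0.9 0 0 0 1" --pt "0 0 0 0 0 0 1"

```text
time: 17.0
tool_pos: [443.1, 306.7, 115.5]
tcp_rot: [-161.9, -0.2, 176.4]
ft_force: [0.8, -0.1, -1.6]
finger_gap: 8.2
grip_force: 42.8
```

Not in contact yet; I keep going down until it touches.

Request:
apply_moves --pt "0 0.3 0.9 0 0 0 1" --pt "0 0.3 0.9 0 0 0 1" --pt "0 0 0 0 0 0 1"

```text
time: 17.38
tool_pos: [443.4, 307.4, 114.9]
tcp_rot: [-162.0, -0.1, 176.4]
ft_force: [-2.9, 1.7, 6.2]
finger_gap: 8.2
grip_force: 43.8
```

Request:
apply_moves --pt "0 1.9 -0.6 0 0 0 1" --pt "0 0 0 0 0 0 1"

```text
time: 17.62
tool_pos: [443.5, 308.8, 114.5]
tcp_rot: [-161.9, -0.1, 176.4]
ft_force: [-2.5, -0.6, 6.2]
finger_gap: 7.9
grip_force: 44.0
```

Request:
apply_moves --pt "0 0.3 0.9 0 0 0 1" --pt "0 0.3 0.9 0 0 0 1" --pt "0 0 0 0 0 0 1"

```text
time: 18.0
tool_pos: [443.9, 309.8, 114.1]
tcp_rot: [-162.0, -0.1, 176.4]
ft_force: [-5.0, 1.4, 14.7]
finger_gap: 7.8
grip_force: 45.7
```

Request:
apply_moves --pt "0 1 -1.5 0 0 0 1" --pt "0 0 0 0 0 0 0.85" --pt "0 0 0 0 0 0 0.75" --pt "0 0 0 0 0 0 0.66" --pt "0 0 0 0 0 0 0.66" --pt "0 0 0 0 0 0 0.66" --pt "0 0 -10 0 0 0 0.66" --pt "0 0 -12 0 0 0 0.66" --pt "0 0 -15 0 0 0 0.66" --pt "0 0 0 0 0 0 0.66"

```text
time: 19.25
tool_pos: [445.3, 323.0, 150.4]
tcp_rot: [-162.1, 0.0, 176.5]
ft_force: [-0.0, -0.7, -1.0]
finger_gap: 29.5
grip_force: 0.0
```

```bash
python3 - <<'E'
from h import *
w=optics.snapshot("wrist")[:,:,::-1];a=optics.snapshot("side")[90:220,170:343,::-1]; cv2.imwrite("pics/s6.png",np.hstack([cv2.resize(w,(400,300)),cv2.resize(a,(400,300),interpolation=cv2.INTER_CUBIC)]))
E
```

```text
(no output)
```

View pics/s6.png

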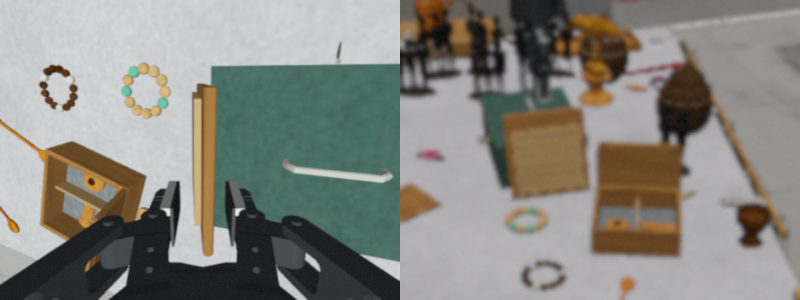

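The lid leans on the cash box, let go. Now work out the brooch position and the hover pose.

Request:
apply_moves --pt "0 0 -30 0 0 0 0.4" --pt "0 0 -40 0 0 0 0.4" --pt "0 0 -40 0 0 0 0.3" --pt "0 0 0 0 0 0 0.3"

```text
time: 19.85
tool_pos: [447.8, 357.4, 256.0]
tcp_rot: [-162.1, 0.1, 176.5]
ft_force: [-0.2, 1.4, -0.4]
finger_gap: 59.7
grip_force: 0.0
```

```bash
cat > br.py <<'E'
from h import *
P=np.load("poses.npz"); b=P["b"]; 
def inb(q): return Ro.from_euler("z",b[2]).inv().apply(np.atleast_2d(q)-[b[0],b[1],0])
def find(n):
    c=optics.get_calibration(n); im=optics.snapshot(n); hsv=cv2.cvtColor(im,cv2.COLOR_RGB2HSV)
    L=np.array([[-60,2,36],[-60,57,36],[44,57,36],[44,2,36]]); m=np.zeros(im.shape[:2],np.uint8)
    q=proj(c,place(b,L)); cv2.fillPoly(m,[q.astype(np.int32)],1)
    m&=((hsv[...,1]>110)&(hsv[...,0]<25)).astype(np.uint8)
    m=cv2.morphologyEx(m,cv2.MORPH_OPEN,np.ones((3,3),np.uint8))
    k,l,st,ce=cv2.connectedComponentsWithStats(m)
    for i in range(1,k):
        if st[i,4]>30: w=atz(c,ce[i],33); print(n,st[i],"px",ce[i].round(1),"world",w.round(1),"box",inb(w).round(1))
    return im
E
python3 - <<'E'
from br import *
find("top"); im=find("wrist")
s,p,R=tcp(); G=Ro.from_matrix(np.c_[[-np.sin(b[2]),np.cos(b[2]),0],[np.cos(b[2]),np.sin(b[2]),0],[0,0,-1]])
g=place(b,[[-10,30,190]])[0]; print("now",p,"g",g,"rotvec",(R.inv()*G).as_rotvec().round(3),"shift",R.inv().apply(g-p).round(1))
E
```

```text
top [215 175   9   9  71] px [219.1 178.9] world [[503.3 112.4  33. ]] box [[-9.4 28.5 33. ]]
wrist [ 117  174   67   59 1320] px [151.7 202.4] world [[501.5 116.2  33. ]] box [[-6.5 31.6 33. ]]
now [446.5350901  355.70064603 252.01481251] g [501.70821701 112.35102891 190.        ] rotvec [-0.314  0.044  0.295] shift [ -70.4 -208.4  133.2]
```

Request:
apply_moves --pt "-8.8 -26 16.7 0 0 0 0.3" --pt "-8.8 -26 16.7 0 0 0 0.3" --pt "-8.8 -26 16.7 0 0 0 0.3" --pt "-8.8 -26 16.7 0 0 0 0.3" --pt "-8.8 -26 16.7 0 0 0 0.3" --pt "-8.8 -26 16.7 0 0 0 0.3" --pt "-8.8 -26 16.7 0 0 0 0.3" --pt "-8.8 -26 16.7 0 0 0 0.3" --pt "0 0 0 -0.079 0.011 0.074 0.3" --pt "0 0 0 -0.079 0.011 0.074 0.3" --pt "0 0 0 -0.078 0.011 0.074 0.3" --pt "0 0 0 -0.078 0.011 0.073 0.3" --pt "0 0 0 0 0 0 0.3"

```text
time: 21.58
tool_pos: [500.6, 111.2, 188.3]
tcp_rot: [-179.9, -0.1, 159.3]
ft_force: [-0.5, 0.3, -0.0]
finger_gap: 59.7
grip_force: 0.0
```

```bash
python3 st.py; python3 - <<'E'
from br import *
im=find("wrist"); c=optics.get_calibration("wrist"); a=im[:,:,::-1].copy()
for p in proj(c,place(b,[[-62,-59,60],[-62,59,60],[46,59,60],[-62,0,44],[46,0,44]])): cv2.circle(a,tuple(int(v) for v in p),4,(255,0,255),1)
cv2.imwrite("pics/s7.png",a)
E
```

```text
box [-11.5  30.6 188.3] z_t [-0.001  0.002 -1.   ] x_t [0.002 1.    0.002]
21.575 [  7.  -5. 102.  -0.  83. -62.] [-0.5  0.3 -0. ] 59.70985993374976 0.0
wrist [246 158  34  34 932] px [262.4 174.8] world [[500.  114.3  33. ]] box [[-8.8 32.3 33. ]]
wrist [211 201  20   4  78] px [220.5 202.5] world [[512.   64.2  33. ]] box [[-51.5   3.4  33. ]]
wrist [232 201  12   4  39] px [237.3 202.8] world [[518.4  80.   33. ]] box [[-34.4   3.   33. ]]
wrist [265 202  21   3  63] px [275. 203.] world [[532.2 115.9  33. ]] box [[ 4.   2.7 33. ]]
```

View pics/s7.png

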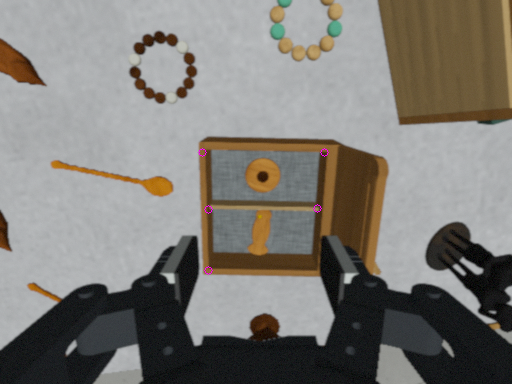

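Request:
apply_moves --pt "0 0.6 20 0 0 0 0.36" --pt "0 0.6 20 0 0 0 0.36" --pt "0 0.6 20 0 0 0 0.36" --pt "0 0.6 20 0 0 0 0.36" --pt "0 0 20 0 0 0 0.36" --pt "0 0 12 0 0 0 0.36" --pt "0 0 12 0 0 0 0.36" --pt "0 0 12 0 0 0 0.36" --pt "0 0 10 0 0 0 0.36" --pt "0 0 8 0 0 0 0.36" --pt "0 0 0 0 0 0 0.36"

```text
time: 23.0
tool_pos: [502.2, 114.8, 35.4]
tcp_rot: [-180.0, -0.1, 159.4]
ft_force: [-0.7, -0.7, 0.8]
finger_gap: 54.7
grip_force: 0.0
```

```bash
python3 st.py
```

```text
box [-7.5 30.4 35.4] z_t [-0.     0.001 -1.   ] x_t [-0.     1.     0.001]
23.0 [  7.   5. 109.   0.  66. -62.] [-0.7 -0.7  0.8] 54.72476270405344 0.0
```

Request:
apply_moves --pt "0 -1 4 0 0 0 0.36" --pt "0 0 3.5 0 0 0 0.36" --pt "0 0 0 0 0 0 0.5" --pt "0 0 0 0 0 0 0.7" --pt "0 0 0 0 0 0 1" --pt "0 0 0 0 0 0 1" --pt "0 0 0 0 0 0 1" --force 30

```text
time: 23.88
tool_pos: [502.7, 114.1, 28.9]
tcp_rot: [180.0, 0.0, 159.4]
ft_force: [-0.8, 0.4, 2.8]
finger_gap: 33.3
grip_force: 30.0
```

Request:
apply_moves --pt "0 0 -10 0 0 0 1" --pt "0 0 -20 0 0 0 1" --pt "0 0 -30 0 0 0 1" --pt "0 0 -30 0 0 0 1" --pt "0 0 -30 0 0 0 1" --pt "0 0 -30 0 0 0 1" --pt "0 0 0 0 0 0 1"

```text
time: 24.75
tool_pos: [504.2, 114.2, 182.1]
tcp_rot: [179.8, 0.3, 159.4]
ft_force: [-0.4, -0.3, -0.5]
finger_gap: 33.5
grip_force: 29.9
```

```bash
python3 st.py; python3 - <<'E'
from h import *
w=optics.snapshot("wrist")[:,:,::-1];cv2.imwrite("pics/s8.png",w)
t=np.load("poses.npz")["t"]; s,p,R=tcp(); print(t, R.inv().apply([t[0],t[1],150]-p))
E
```

```text
box [ -7.3  28.3 182.1] z_t [ 0.003 -0.005 -1.   ] x_t [-0.     1.    -0.005]
24.75 [  7.  -4. 102.   0.  82. -62.] [-0.4 -0.3 -0.5] 33.48122215740128 29.851800799369812
[ 4.39875332e+02 -4.09796650e+02  3.51736920e-02] [-124.829789   -512.75952155   29.59338373]
```

View pics/s8.png

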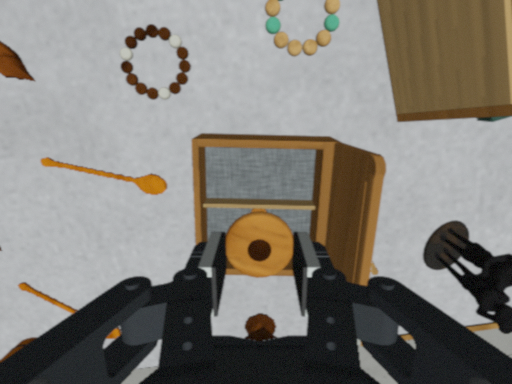

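Request:
apply_moves --pt "-11.35 -46.6 0 0 0 0 1" --pt "-11.35 -46.6 0 0 0 0 1" --pt "-11.35 -46.6 0 0 0 0 1" --pt "-11.35 -46.6 0 0 0 0 1" --pt "-11.35 -46.6 0 0 0 0 1" --pt "-11.35 -46.6 0 0 0 0 1" --pt "-11.35 -46.6 0 0 0 0 1" --pt "-11.35 -46.6 0 0 0 0 1" --pt "-11.35 -46.6 0 0 0 0 1" --pt "-11.35 -46.6 0 0 0 0 1" --pt "-11.35 -46.6 0 0 0 0 1" --pt "0 0 20 0 0 0 1" --pt "0 0 30 0 0 0 1" --pt "0 0 30 0 0 0 1" --pt "0 0 25 0 0 0 1" --pt "0 0 20 0 0 0 1" --pt "0 0 0 0 0 0 1"

```text
time: 26.92
tool_pos: [437.7, -407.5, 50.5]
tcp_rot: [179.8, -0.3, 159.4]
ft_force: [-0.7, 0.4, 0.2]
finger_gap: 33.3
grip_force: 29.9
```

```bash
python3 st.py; python3 - <<'E'
from h import *
t=np.load("poses.npz")["t"]; s,p,R=tcp(); print(p, R.inv().apply([t[0],t[1],10.5]-p))
# tray check from wrist: warm pixels beyond brooch vs predicted corners
c=optics.get_calibration("top"); im=optics.snapshot("top"); hsv=cv2.cvtColor(im,cv2.COLOR_RGB2HSV)
E
```

```text
box [-519.2  -92.9   50.5] z_t [ 0.003  0.005 -1.   ] x_t [-0.001  1.     0.005]
26.925 [ -48.   16.   95.    0.   69. -117.] [-0.7  0.4  0.2] 33.30130990507885 29.90942269563675
[ 437.66757905 -407.53441991   50.5063087 ] [-3.04220196 -1.45157128 39.98918032]
```

Request:
apply_moves --pt "-2 -1 12 0 0 0 1" --pt "0 0 10 0 0 0 1" --pt "0 0 8 0 0 0 1" --pt "0 0 5 0 0 0 1" --pt "0 0 2.5 0 0 0 1" --pt "0 0 0 0 0 0 1" --pt "0 0 0 0 0 0 1"

```text
time: 27.85
tool_pos: [440.8, -411.6, 16.3]
tcp_rot: [-180.0, 0.0, 159.4]
ft_force: [0.4, 0.5, -0.3]
finger_gap: 33.6
grip_force: 29.9
```

Request:
apply_moves --pt "0 0 2 0 0 0 1" --pt "0 0 2 0 0 0 1" --pt "0 0 0 0 0 0 1"

```text
time: 28.22
tool_pos: [440.4, -411.2, 11.7]
tcp_rot: [180.0, -0.0, 159.4]
ft_force: [0.7, 0.4, -0.4]
finger_gap: 33.8
grip_force: 29.9
```

Request:
apply_moves --pt "0 0 1.5 0 0 0 1" --pt "0 0 0 0 0 0 1"

```text
time: 28.48
tool_pos: [440.5, -411.3, 10.3]
tcp_rot: [180.0, -0.0, 159.4]
ft_force: [-0.1, 0.9, 0.2]
finger_gap: 33.3
grip_force: 29.9
```

Request:
apply_moves --pt "0 0 0 0 0 0 0.55" --pt "0 0 0 0 0 0 0.45" --pt "0 0 0 0 0 0 0.42" --pt "0 0 0 0 0 0 0.42" --pt "0 0 -15 0 0 0 0.42" --pt "0 0 -30 0 0 0 0.42" --pt "0 0 -40 0 0 0 0.42" --pt "0 0 -40 0 0 0 0.42" --pt "0 0 -40 0 0 0 0.42" --pt "0 0 0 0 0 0 0.42"

```text
time: 29.72
tool_pos: [442.6, -413.6, 181.8]
tcp_rot: [-179.8, 0.5, 159.4]
ft_force: [0.0, -0.4, -0.3]
finger_gap: 49.6
grip_force: 0.0
```

```bash
python3 st.py; python3 - <<'E'
from h import *
P=np.load("poses.npz"); t=P["t"]; c=optics.get_calibration("wrist"); im=optics.snapshot("wrist"); g=cv2.cvtColor(im,cv2.COLOR_RGB2GRAY)
s,p,R=tcp()
# rectify tray interior seen from the wrist: brooch = dark middle
ax=[[38,90,5],[38,-90,5],[-38,-90,5],[-38,90,5]]
q=proj(c,place(t,ax)).astype(np.float32); H=cv2.getPerspectiveTransform(q,np.float32([[0,0],[180,0],[180,76],[0,76]])); w=cv2.warpPerspective(im,H,(180,76))
gg=cv2.GaussianBlur(cv2.cvtColor(w,cv2.COLOR_RGB2GRAY),(5,5),0)
m=(gg<70).astype(np.uint8); k,l,st,ce=cv2.connectedComponentsWithStats(m)
print([(st[i].tolist(),ce[i].round(0).tolist()) for i in range(1,k) if st[i,4]>20])
print("px of tray corners",q.round(0).tolist(),"expected brooch px",proj(c,[[440.5,-411.3,12]]).round(0))
E
```

```text
box [-523.2  -99.7  181.8] z_t [-0.004 -0.008 -1.   ] x_t [-0.     1.    -0.008]
29.725 [ -48.    9.   88.    0.   82. -117.] [ 0.  -0.4 -0.3] 49.61291974412468 0.0
[([87, 31, 11, 12, 100], [92.0, 37.0])]
px of tray corners [[355.0, 167.0], [202.0, 227.0], [170.0, 166.0], [332.0, 97.0]] expected brooch px [[262. 169.]]
```

The dark, round middle (11×12 mm) sits at the tray centre, so the brooch lies flat. I check the long brooch, then hand in.

```bash
python3 - <<'E'
from h import *
b=np.load("poses.npz")["b"]; c=optics.get_calibration("top"); im=optics.snapshot("top"); hsv=cv2.cvtColor(im,cv2.COLOR_RGB2HSV)
for lo,hi in((-57,-5),(5,57)):
    m=np.zeros(im.shape[:2],np.uint8); cv2.fillPoly(m,[proj(c,place(b,[[-57,lo,30],[-57,hi,30],[40,hi,30],[40,lo,30]])).astype(np.int32)],1)
    print(lo,int((m&(hsv[...,1]>110)).sum()),int(m.sum()))
print(r.hand_in())
E
```

```text
-57 65 481
5 0 501
the job is handed in; nothing more can be done
None
```

The job is handed in (result not shown): the lid leans on the cash box, the round brooch lies flat in the tray, and the long brooch is still in the box, but I viewed 11 pictures, one over the limit of 10.

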